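Set the spice mill to grind 3 and start it

TASK

Turn the knurled grind collar of the spice mill on the pull-out tray to setting 3 (the third mark, counting from the shortest) and let it click in there. Then start the mill: press its green button fully down and let it spring back, and do not press it at any other setting. Leave all the kitchen things around it standing where they are.

Things in the scene. Friction and masses are not known exactly. Their poses are not given: they have to be found in the camera images.
- mill: Black two-lobed electric spice mill, 194 mm long (along its x), 104 mm wide, housing 58 mm high, fixed to the tray. Its origin is on the underside (on the tray floor, 20 mm above the work surface), z up; the collar's axis stands at x = +45 mm, the start button at x = -55 mm, both at y = 0. The big lobe ends at x = +97 mm, the small one at x = -97 mm.
- scale (a point): Centre of the fixed setting scale on the mill's top, on the collar's axis, 60 mm above the mill's underside; axes as the mill's. Eight white bars, 31 to at most 47 mm from the axis, mark settings 1 to 8, each longer than the last. Bar n points (n - 4.5) x 0.35 rad from the mill's +x, counterclockwise from above: bar 1, the shortest, on the -y side, bar 8 on the +y side.
- collar (a joint): Turn of the grind collar about its upright axis, rad, growing counterclockwise seen from above, 0.35 per setting: 0 is setting 1, 0.70 setting 3, 2.45 setting 8 (end stops just outside 1 and 8). A sprung detent clicks it into each setting: moving on takes up to about 0.1 N m; let go, it snaps to the nearest setting. It starts at setting 5 or above.
- collar_grip (a point): Point on the collar axis 85 mm above the mill underside (105 mm above the work surface). The collar is a knurled steel cylinder 51 mm in diameter, from 62 to 100 mm above the mill underside, with a flat black cap to 105 mm; grip its flanks from above, at any yaw. The point turns with the collar: its x axis is the pointer direction plus 1.225 rad counterclockwise.
- collar_pointer (a point): Top of the orange pointer line on the collar's flank, 25.5 mm from the axis, 100 mm above the mill's underside. The orange line runs from the cap's centre to the flank and down it to the marks.
- start (a joint): Travel of the green start button in m: 0 is up, 0.006 fully down. Spring: fully down takes 5 N, and it springs back by itself. Pressed straight down.
- start_top (a point): Centre of the top of the green start button, 28 mm in diameter, 80 mm above the mill underside (100 mm above the work surface) when up, in a low 12 mm high grey housing on the mill's near lobe.
- dabba: Octagonal steel dabba with lid, 78 mm across, 66 mm high with its knob; bystander on the tray. Origin: centre of its underside.
- pot_white: White ceramic pinch pot, 60 mm across, 36 mm high; bystander on the tray. Origin: centre of its underside.
- pot_blue: Blue ceramic pinch pot, as the white one; bystander on the tray.
- shaker: Glass salt shaker with steel top, 42 mm across, 68 mm high; bystander on the tray. Origin: centre of its underside.
- spatula: Orange silicone spatula, some 250 mm long, lying on the worktop to the robot's right; bystander. Origin under its middle.
- mug: Terracotta-coloured mug, 80 mm across, 90 mm high, on the worktop to the left; bystander. Origin: centre of its underside.
- jar: Amber glass jar with brass cap, 70 mm across, 100 mm high, on the worktop to the right; bystander. Origin: centre of its underside.
- tray: Narrow wooden pull-out tray, 500 mm (along its x) by 260 mm, on a single runner, fixed; floor 20 mm above the work surface, rims at the front and both sides up to 42 mm. Origin: centre of its underside, on the work surface.

How it is judged (in metres and radians):
On the way, in this order (a step that is already met when the one before it is completed fails the run):
1. the collar rests clicked in at setting 3, let go (value of joint collar between 0.61 and 0.79 rad and contact force between the fingers and mill below 0.5 N), for 0.2 s.
2. the start button is pressed fully down with the collar at 3 (value of joint collar between 0.61 and 0.79 rad and value of joint start above 0.005 m), for 0.05 s.
At the end, for the whole second after the job is handed in: The collar rests at setting 3 (within 0.09 rad of 0.70), the start button is back up (under 1.5 mm of travel), and the seven bystanders stand upright (within 0.2 rad) and within 25 mm of where they were (value of joint collar between 0.61 and 0.79 rad and value of joint start below 0.0015 m and distance of each of dabba, pot_white, pot_blue, shaker, spatula, mug, jar from where it was at the start of the episode below 0.025 m and angle between each of dabba, pot_white, pot_blue, shaker, spatula, mug, jar's own z axis and vertical below 0.2 rad); the robot touches nothing.
It fails at once if the start button is pressed more than half way while the collar is not at setting 3 (value of joint start above 0.003 m and not (value of joint collar between 0.61 and 0.79 rad)).
It fails at once if a bystander is pushed more than 25 mm or tipped (distance of any of dabba, pot_white, pot_blue, shaker, spatula, mug, jar from where it was at the start of the episode above 0.025 m or angle between any of dabba, pot_white, pot_blue, shaker, spatula, mug, jar's own z axis and vertical above 0.3 rad).
It also fails if it takes over 51 s, if anything falls off the work surface, if the arm or the gripper's body presses on something with over 40 N, if the wrist force passes 120 N, or if a joint passes its speed limit or range.

ROBOT

A 6-joint arm with a two-finger parallel gripper is mounted at the origin on the work surface. World frame = base frame: x ahead of the robot, y to its left, z up, the work surface at z = 0. Lengths are in mm, angles in degrees, forces in N, time in s.
With the tool pointing down it reaches from about 350 to 850 mm from the base axis. Payload 8.1 kg.
Tool frame: the origin (TCP) lies midway between the tips of the shut fingers; the grasp point (between the pads) lies 19 mm behind it (r.pinch_z is the distance from the TCP to the grasp point, in mm); z points along the fingers, y is the line along which they close (so a half turn about z gives the same grasp; the last joint's range is limited). The gripper opens to 85 mm and grips with 20 to 120 N. Pads are 22 mm wide; open, the fingers measure 114 mm over their backs; the gripper's body (76 mm by 85 mm) begins 54 mm behind the grasp point. The pads swing forward as they close: fully open they stand 13 mm farther back than shut.
Start: joints at [-74.049, 7.471, 85.268, -0, 87.261, -4.893], TCP at [213.517, -560.728, 231.292] pointing down, gripper open.
Joint ranges: [-169.43, 169.43], [-51.17, 129.36], [1.28, 143.12], [-76.62, 256.62], [0, 156.53], [-152.29, 152.29]. Speed limits (degrees/s): [136.94, 136.94, 159.86, 180, 180, 180].

INTERFACE

Orientations are given as [roll, pitch, yaw] about the fixed x, y, z axes, in that order (R = Rz(yaw) Ry(pitch) Rx(roll)).
In Python, from bench import r gives the robot as it stands.
- The arm moves only by the shell command python3 -m jog 'ROWS' [OPENING] [FORCE]. ROWS is JSON, one flat list of numbers, 6 for each row, row after row: the shift along the tool's x, y, z in m, then the turn, a rotation vector about the tool's x, y, z in rad. A call has 1 to 8 rows; each row is the pose to reach, as a shift and turn from the pose commanded when the call began, along the tool's axes at that moment; what a row does not reach only later rows make up. A row lasts 1/8 s, in which the tool goes at most 62.5 mm and 10.7 degrees, less where a joint would pass 70% of its speed; a pose out of reach is approached as far as the arm can. A call with a gripper value outside its range is refused whole. OPENING is the opening, from -1 (shut) to 1 (fully open), set as the call begins (- or left out, the last holds). The fingers move at their own pace and stop on an object; FORCE is the grip in N (left out, the last holds). Time passes only in rows, so rows that repeat a pose let the fingers close. It gives the time, the measured TCP pose, the force, the opening and the grip force at its end, in the units of the state.
- r.sense(): the state, without advancing time (a new reading comes with each control period).
- r.snapshot(name): name is "scene" or "side" or "wrist"; returns a dict with "pixels" (384x512x3 uint8, red, green, blue), "range_z" (384x512 float32, mm along the optical axis (not along the pixel's ray), 0 where there is no reading), "K" (3x3 intrinsics, pixels), "rvec" (rotation vector, rad) and "tvec" (3), from world to camera coordinates, as OpenCV has them. Camera axes: x right, y down, z forward; pixel columns grow to the right and rows downward; lengths in mm; the calibration is good to about 2 mm. The wrist camera is an equidistant fisheye: a pixel r from the principal point sees the ray r / f radians off the axis. A picture is of the moment at which its call begins.
- r.hand_in(): hands the job in; it is judged then, once.
Trained networks look in a picture, given as the dict that the camera call returned (one of the last four; its "shot" number tells which), for a name from the list of things; names that differ only in an ending like _2 or _b are one class to them, and where a whole thing is asked for, a point or a joint stands for the part that bears it (a point fixed in the world has none). Each returns a list of dicts, best first, with "score" (0 to 1); they miss things now and then, are a little off and sometimes report something else, mostly with a low value. They report only what shows in the picture. A call takes as long as a camera call.
- r.look_for(picture, target): "bbox" ([left, top, right, bottom] in pixels, round what is visible of it).
- r.outline_of(picture, target): "region" (384x512 bool, what is visible of it) and "bbox" ([left, top, right, bottom] in pixels, round what is visible of it).
The state is a dict: "time": time; "joint_pos": joint angles; "qd": joint speeds; "joint_efforts": joint torques, N m; "tool_pos": TCP position; "tcp_rot": TCP orientation; "ft_force": force on the tool from outside, world axes, zero at the start; "wrist_torque": the same for the moment, N m; "finger_gap": finger opening in mm; "grip_force": force on a finger pad.
Only numpy, scipy, OpenCV 4.12 (cv2) and the standard library are available. Lean on these libraries where they do the work, as an engineer would, in place of code of your own. Each camera call takes 0.05 s, during which the arm holds its last target. There are 200 camera calls.

## Working session

There is one attempt and no reset: what is moved stays moved. The work goes in short steps, Python scripts to look and compute and a shell command to move; the robot and the scene stay as the last step left them, time stands still between calls to the robot, and variables do not carry over. Pictures are saved under pics/ and viewed, at most 10 in all, crops included, and the job is handed in when it is done.

```bash
mkdir -p pics
cat > h.py <<'E'
import numpy as np, cv2
from bench import r
def cloud(s):
    R=cv2.Rodrigues(np.array(s["rvec"],float))[0];t=np.array(s["tvec"],float).ravel();K=np.array(s["K"])
    z=s["range_z"];v,u=np.indices(z.shape)
    P=np.stack([(u-K[0,2])/K[0,0]*z,(v-K[1,2])/K[1,1]*z,z],-1)
    return (P-t)@R
E
python3 - <<'E'
from h import *
print(r.sense())
ims=[]
for n in("scene","side"):
    s=r.snapshot(n);C=cloud(s);ims.append(s["pixels"])
    np.savez(f"{n}.npz",C=C,px=s["pixels"],K=s["K"],rvec=s["rvec"],tvec=s["tvec"])
    for t in("mill","collar","start","start_top","collar_grip","collar_pointer","dabba","shaker","pot_white","pot_blue"):
        o=r.outline_of(s,t)
        if o:
            m=o[0]["region"]&(s["range_z"]>0);p=C[m]
            print(n,t,round(o[0]["score"],2),o[0]["bbox"],np.median(p,0).round(),p.min(0).round(),p.max(0).round(),np.percentile(p[:,2],95).round())
        else: print(n,t,None)
cv2.imwrite("pics/a.png",cv2.cvtColor(ims[0],cv2.COLOR_RGB2BGR));cv2.imwrite("pics/b.png",cv2.cvtColor(ims[1],cv2.COLOR_RGB2BGR))
E
```

```text
{'time': 0.0, 'joint_pos': array([-7.40489478e+01,  7.51382130e+00,  8.53309586e+01,  1.45649794e-03,
        8.72610531e+01, -4.89340899e+00]), 'qd': array([-0.00228574,  0.0151451 ,  0.09594627,  0.05594484,  0.08846258,
        0.00251424]), 'joint_efforts': array([-9.70478577e-04, -5.69403541e+01, -5.00549054e+01, -6.87056090e-04,
        1.49675715e-02, -2.92745847e-05]), 'tool_pos': array([ 213.37210071, -560.18320106,  230.24174982]), 'tcp_rot': array([-1.79894677e+02, -1.04771936e-02,  2.08443806e+01]), 'ft_force': array([ 0.53219185, -1.08007703, -0.17968659]), 'wrist_torque': array([-0.01009992,  0.02962997, -0.01466583]), 'grip_force': 0.0, 'finger_gap': 85.49499080868314}
scene mill 0.96 [224.4, 177.9, 279.2, 222.3] [610.  -7.  80.] [485. -81.  19.] [675.  34. 132.] 123.0
scene collar 0.66 [236.4, 188.9, 249.8, 208.7] [632. -22. 121.] [600. -53.  83.] [650.  -3. 132.] 127.0
scene start 0.64 [263.2, 181.4, 270.5, 187.2] [529.  -6. 101.] [515. -19.  94.] [539.   5. 105.] 103.0
scene start_top 0.54 [258.8, 178.7, 267.6, 185.2] [528.  -5. 101.] [515. -19.  89.] [539.   5. 105
[... 658 characters left out ...]
e mill 0.83 [236.2, 181.6, 293.9, 218.6] [593. -52.  76.] [487. -84.  18.] [699.  92. 128.] 121.0
side collar 0.75 [271.1, 179.2, 284.6, 199.0] [616. -44. 117.] [595. -58.  29.] [699.  92. 128.] 125.0
side start None
side start_top None
side collar_grip 0.49 [270.7, 178.7, 285.5, 200.8] [614. -43. 117.] [593. -58.  29.] [699.  92. 128.] 125.0
side collar_pointer 0.68 [270.5, 181.8, 287.6, 199.2] [615. -43. 115.] [593. -58.  20.] [713.  92. 128.] 125.0
side dabba None
side shaker 0.63 [298.6, 172.2, 309.9, 197.3] [747.  18.  52.] [733.   3.  17.] [803.  95.  89.] 87.0
side pot_white 0.78 [312.1, 195.6, 328.2, 213.6] [753. -84.  45.] [ 720. -121.   16.] [803. -32.  59.] 57.0
side pot_blue None
```

View pics/a.png

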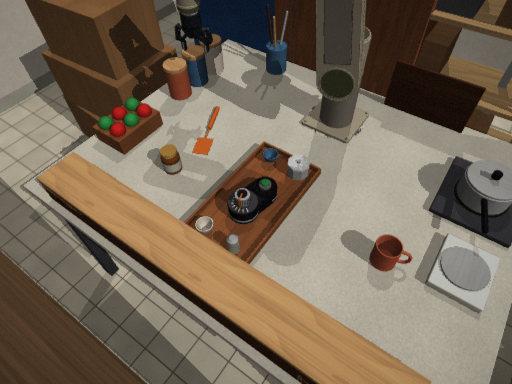

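View pics/b.png

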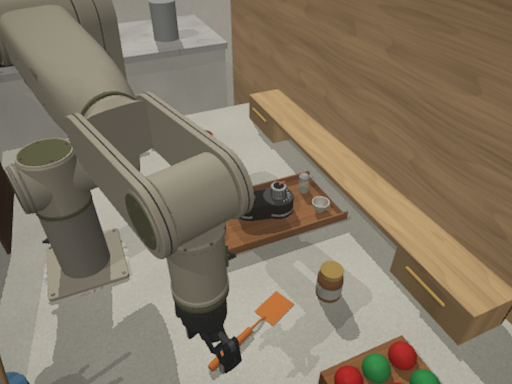

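The scene view shows the mill with its orange pointer at about (240,196), the button at (266,184), and pots, shaker and dabba around it. The side view shows the collar at (278,190). Next I move the wrist camera over the mill.

```bash
python3 -m jog '[0.05,-0.03,-0.03,0,0,0, 0.09,-0.07,-0.06,0,0,0, 0.14,-0.1,-0.08,0,0,0, 0.19,-0.13,-0.08,0,0,0, 0.24,-0.165,-0.08,0,0,0, 0.29,-0.2,-0.08,0,0,0, 0.34,-0.235,-0.08,0,0,0, 0.39,-0.27,-0.08,0,0,0]'
python3 -m jog '[0.05,-0.035,0,0,0,0, 0.1,-0.07,0,0,0,0, 0.13,-0.09,0,0,0,0, 0.13,-0.09,0,0,0,0, 0.13,-0.09,0,0,0,0, 0.13,-0.09,0,0,0,0]'
python3 - <<'E'
from h import *
s=r.snapshot("wrist");print(s["K"],s["rvec"],s["tvec"]);print(r.sense()["tool_pos"],r.sense()["joint_pos"])
np.savez("w1.npz",px=s["pixels"],z=s["range_z"],K=s["K"],rvec=s["rvec"],tvec=s["tvec"])
for t in("mill","collar","start","collar_pointer"):
    for o in r.outline_of(s,t)[:1]:print(t,o["score"],o["bbox"])
cv2.imwrite("pics/c.png",cv2.cvtColor(s["pixels"],cv2.COLOR_RGB2BGR))
E
```

```text
time: 2.1
tool_pos: [482.8, -167.8, 311.6]
tcp_rot: [180.0, -0.0, 20.8]
ft_force: [1.1, 0.2, -0.7]
finger_gap: 85.5
grip_force: 0.0
time: 2.85
tool_pos: [571.0, -40.4, 311.5]
tcp_rot: [180.0, -0.0, 20.8]
ft_force: [-0.6, -0.6, -0.1]
finger_gap: 85.3
grip_force: 0.0
[[297.31863964   0.         256.689806  ]
 [  0.         297.31863964 188.15151169]
 [  0.           0.           1.        ]] [-2.37731466  1.64031995  0.2449871 ] [-240.62458254  435.09679631  607.75197329]
[570.97856623 -40.39133135 311.54347111] [-9.17194288e+00  2.06506286e+00  8.26759060e+01 -9.80871857e-03
  9.52433768e+01  6.00758464e+01]
mill 0.71 [194.5, 77.9, 305.3, 212.8]
collar 0.74 [240.1, 93.4, 290.0, 144.3]
start 0.91 [213.2, 175.4, 230.7, 195.2]
collar_pointer 0.84 [240.7, 99.5, 289.3, 144.3]
```

View pics/c.png

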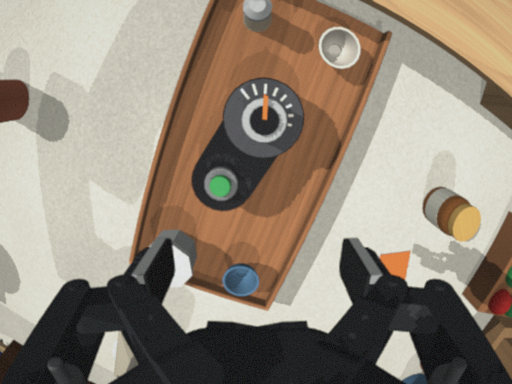

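The wrist view shows the collar cap at about (265,121), the orange pointer up to (265,97), and the button at (220,186). The bars are fanned around the top. Now I measure in metric terms.

```bash
cat >> h.py <<'E'
def wcloud(d,z):
    K=np.array(d["K"]);R=cv2.Rodrigues(np.array(d["rvec"],float))[0];t=np.array(d["tvec"],float).ravel()
    v,u=np.indices(z.shape);x=(u-K[0,2])/K[0,0];y=(v-K[1,2])/K[1,1];th=np.hypot(x,y)+1e-9
    D=np.stack([np.sin(th)*x/th,np.sin(th)*y/th,np.cos(th)],-1)
    P=D/D[...,2:]*z[...,None]
    return (P-t)@R, D@R, -R.T@t
def measure(d,z):
    C,D,o=wcloud(d,z);px=d["pixels"] if "pixels" in d else d["px"]
    hsv=cv2.cvtColor(px,cv2.COLOR_RGB2HSV);h,s,v=[hsv[...,i].astype(int) for i in range(3)]
    near=np.hypot(C[...,0]-590,C[...,1]+15)<110
    g=(h>40)&(h<85)&(s>90)&(v>60)&near
    og=(h>4)&(h<20)&(s>150)&(v>140)&near&(C[...,2]>110)
    dk=near&(C[...,2]>115)
    pl=lambda m,zz:(o+D[m]*((zz-o[2])/D[m][:,2])[:,None])
    b=pl(g,100);c=pl(dk,125);p=pl(og,124)
    cc,rad=cv2.minEnclosingCircle(c[:,:2].astype(np.float32))
    print("button n",g.sum(),b.mean(0).round(1),"zdepth",np.median(C[g][:,2]).round(1), "xy depth",C[g].mean(0).round(1))
    print("collar n",dk.sum(),np.round(cc,1),rad,"mean",c.mean(0).round(1),"ztop",np.percentile(C[dk][:,2],[50,90]).round(1))
    ax=np.array(cc);bb=b.mean(0)[:2];m=np.arctan2(*(ax-bb)[::-1])
    print("dist",np.hypot(*(ax-bb)),"mill yaw",np.degrees(m))
    print("orange n",og.sum(), p.mean(0).round(1))
    q=p[:,:2]-ax;far=q[np.hypot(*q.T)>10];a=np.arctan2(*far.mean(0)[::-1])
    print("pointer world deg",np.degrees(a),"collar rad",a-m+3.5*.35)
E
python3 - <<'E'
from h import *
d=np.load("w1.npz");d=dict(d);measure(d,d["z"])
im=cv2.resize(d["px"][70:220,180:320],None,fx=4,fy=4,interpolation=cv2.INTER_CUBIC);cv2.imwrite("pics/d.png",im[...,::-1])
E
```

```text
button n 356 [526.2  -8.6 100. ] zdepth 100.2 xy depth [526.5  -8.6 100.8]
collar n 40949 [ 136.4 -198.1] 803.8524780273438 mean [ 313.3 -138.4  125. ] ztop [395.9 414.2]
dist 433.4717871416392 mill yaw -154.0759351434742
orange n 112 [620.5 -51.5 124. ]
pointer world deg 16.847357127766763 collar rad 4.208174218481731
```

View pics/d.png

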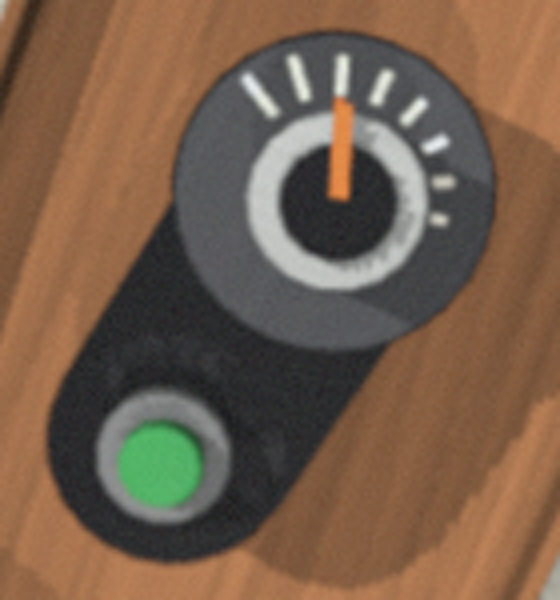

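The crop shows the pointer on the third bar from the longest, which is setting 6. It needs three clicks clockwise (60°). My collar mask caught pixels outside the mill, so I'll fix it.

```bash
sed -i 's/<110$/<110\n    near\&=(C[...,2]<140)\&(z>0)/' h.py
python3 - <<'E'
from h import *
d=dict(np.load("w1.npz"));measure(d,d["z"])
E
```

```text
button n 355 [526.2  -8.6 100. ] zdepth 100.2 xy depth [526.2  -8.6  99.8]
collar n 1607 [623.3 -29.3] 25.934751510620117 mean [622.8 -29.4 125. ] ztop [121.4 125.2]
dist 99.26897975106112 mill yaw -12.026696190761411
orange n 99 [634.6 -26.  124. ]
pointer world deg 16.56288984139745 collar rad 1.7239824080433535
```

```bash
python3 -m jog '[0.03,0.005,0.03,0,0,0, 0.0528,0.0082,0.07,0,0,0, 0.0528,0.0082,0.115,0,0,0, 0.0528,0.0082,0.155,0,0,0, 0.0528,0.0082,0.19,0,0,0, 0.0528,0.0082,0.21,0,0,0, 0.0528,0.0082,0.2255,0,0,0, 0.0528,0.0082,0.2255,0,0,0]' 1 30
python3 -m jog '[0,0,0,0,0,0, 0,0,0,0,0,0, 0,0,0,0,0,0, 0,0,0,0,0,0, 0,0,0,0,0,0, 0,0,0,0,0,0]' -1 30
```

```text
time: 4.1
tool_pos: [623.2, -28.2, 85.2]
tcp_rot: [-180.0, 0.1, 20.8]
ft_force: [0.4, 0.2, 0.5]
finger_gap: 85.3
grip_force: 0.0
time: 4.85
tool_pos: [624.9, -28.7, 87.7]
tcp_rot: [179.9, -0.1, 20.8]
ft_force: [-0.5, -1.9, 7.0]
finger_gap: 49.8
grip_force: 32.1
```

```bash
python3 -m jog '[0,0,0,0,0,0.14, 0,0,0,0,0,0.28, 0,0,0,0,0,0.42, 0,0,0,0,0,0.56, 0,0,0,0,0,0.7, 0,0,0,0,0,0.84, 0,0,0,0,0,0.98, 0,0,0,0,0,1.06]' -1 30
python3 -m jog '[0,0,0,0,0,0, 0,0,0,0,0,0]'; python3 -c "
from h import *
s=r.sense();print(s['wrist_torque'],s['joint_pos'])"
```

```text
time: 5.85
tool_pos: [624.8, -31.2, 87.7]
tcp_rot: [179.9, -0.3, -40.2]
ft_force: [-1.9, -12.9, 6.5]
finger_gap: 50.4
grip_force: 32.8
time: 6.1
tool_pos: [624.8, -31.3, 87.7]
tcp_rot: [179.9, -0.3, -40.0]
ft_force: [-1.1, -13.4, 7.1]
finger_gap: 50.2
grip_force: 32.9
[-1.90053784  0.0914299  -0.13318979] [ -7.42936309  17.33339031  89.35594824  -0.23067593  73.11703713
 122.6099523 ]
```

```bash
python3 -m jog '[0,0,0,0,0,0, 0,0,0,0,0,0, 0,0,0,0,0,0, 0,0,0,0,0,0]' 1 30
python3 -m jog '[0,0,-0.03,0,0,0, 0,0,-0.07,0,0,0, -0.01,0.01,-0.11,0,0,0, -0.03,0.02,-0.15,0,0,0, -0.04,0.033,-0.19,0,0,0, -0.04,0.033,-0.22,0,0,0, -0.04,0.033,-0.22,0,0,0, -0.04,0.033,-0.22,0,0,0]'
python3 - <<'E'
from h import *
s=r.snapshot("wrist");measure(s,s["range_z"])
cv2.imwrite("pics/e.png",s["pixels"][...,::-1])
E
```

```text
time: 6.6
tool_pos: [623.6, -27.8, 85.6]
tcp_rot: [180.0, 0.0, -39.9]
ft_force: [-0.3, -0.6, 0.4]
finger_gap: 85.3
grip_force: 0.0
time: 7.6
tool_pos: [571.6, -27.7, 304.7]
tcp_rot: [180.0, 0.1, -39.9]
ft_force: [-0.6, 0.5, -0.4]
finger_gap: 85.1
grip_force: 0.0
button n 367 [525.9  -9.2 100. ] zdepth 100.3 xy depth [525.9  -9.2 100. ]
collar n 1624 [622.6 -31.3] 25.578937530517578 mean [622.6 -31.2 125. ] ztop [121.4 125.2]
dist 99.19694057869718 mill yaw -12.87902588415052
orange n 104 [632.  -38.8 124. ]
pointer world deg -39.941148621063114 collar rad 0.7526768556620559
```

View pics/e.png

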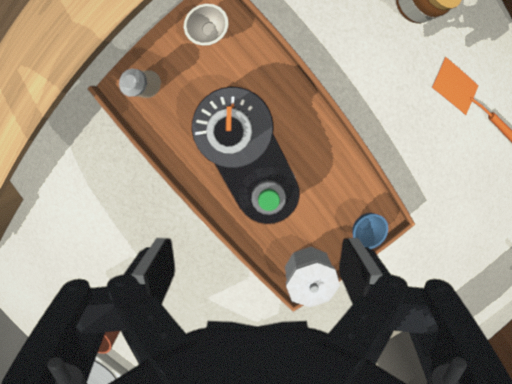

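The pointer is now near bar 3. I'll move over the button with the fingers shut and take a close look from there.

```bash
python3 -m jog '[-0.02,0.005,0.02,0,0,-0.1, -0.035,0.01,0.05,0,0,-0.25, -0.047,0.0149,0.08,0,0,-0.38, -0.047,0.0149,0.11,0,0,-0.48, -0.047,0.0149,0.14,0,0,-0.48, -0.047,0.0149,0.155,0,0,-0.48, -0.047,0.0149,0.155,0,0,-0.48, -0.047,0.0149,0.155,0,0,-0.48]' -1
python3 - <<'E'
from h import *
s=r.snapshot("wrist");measure(s,s["range_z"]);print(r.sense()["finger_gap"])
cv2.imwrite("pics/f.png",s["pixels"][...,::-1])
E
```

```text
time: 8.65
tool_pos: [526.9, -9.2, 151.8]
tcp_rot: [-180.0, -0.1, -12.4]
ft_force: [0.8, 0.4, -0.6]
finger_gap: -0.2
grip_force: 0.0
button n 1134 [526.5  -8.9 100. ] zdepth 100.2 xy depth [526.5  -8.9  99.9]
collar n 5761 [623.1 -30.7] 26.701244354248047 mean [621.3 -30.1 125. ] ztop [121.6 125.1]
dist 99.03643056595475 mill yaw -12.739473872944863
orange n 380 [632.3 -39.2 124. ]
pointer world deg -42.51170223015562 collar rad 0.7053765895110498
-0.04965682660061622
```

View pics/f.png

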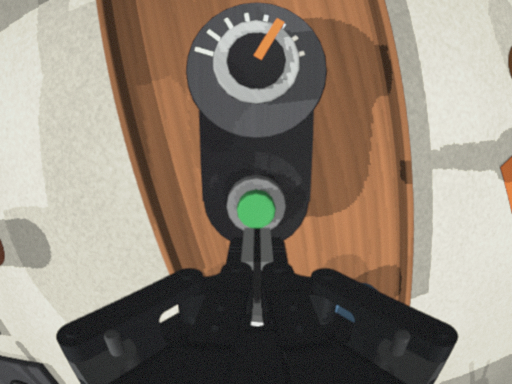

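The close view gives 0.705 rad, so the collar is on setting 3. The shut fingers are over the button at (257,210). Now I press.

```bash
python3 -m jog '[0,0,0.025,0,0,0, 0,0,0.045,0,0,0, 0,0,0.055,0,0,0, 0,0,0.06,0,0,0, 0,0,0.064,0,0,0, 0,0,0.064,0,0,0, 0,0,0.064,0,0,0]' -1
```

```text
time: 9.57
tool_pos: [526.9, -9.2, 93.3]
tcp_rot: [180.0, -0.1, -12.4]
ft_force: [-28.0, 2.0, 49.1]
finger_gap: 0.3
grip_force: 24.1
```

```bash
python3 -m jog '[0,0,-0.01,0,0,0, 0,0,-0.04,0,0,0, 0,0,-0.08,0,0,0, 0,0,-0.13,0,0,0, 0,0,-0.18,0,0,0, 0,0,-0.18,0,0,0, 0,0,-0.18,0,0,0, 0,0,-0.18,0,0,0]'
python3 - <<'E'
from h import *
s=r.snapshot("wrist");measure(s,s["range_z"])
E
```

```text
time: 10.58
tool_pos: [525.5, -9.0, 265.4]
tcp_rot: [180.0, 0.1, -12.4]
ft_force: [0.2, -0.3, 0.1]
finger_gap: 0.3
grip_force: 0.0
button n 496 [525.6  -8.7 100. ] zdepth 100.3 xy depth [525.7  -8.7 100.1]
collar n 2176 [622.9 -30.7] 26.5505313873291 mean [621.7 -30.2 125. ] ztop [121.4 125.1]
dist 99.66854418176354 mill yaw -12.724319826579752
orange n 133 [631.8 -38.7 124. ]
pointer world deg -41.9351036938634 collar rad 0.715175644427458
```

```bash
python3 -c "
from bench import r
print(r.hand_in())"
```

```text
the job is handed in; nothing more can be done
None
```

I turned the collar from setting 6 to setting 3 (it reads about 0.71 rad), pressed the start button fully down once and saw it spring back up. The arm is clear and the job is handed in; no verdict came back, and I didn't measure the bystanders at the end, though no planned move went near them.

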